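Refit the table saw's blade guard with its pivot pin

TASK

Refit the saw's orange blade guard: slide it back along the blade until the holes of its fork line up with the hole in the splitter's lug, then take the black-knobbed pivot pin from the V-block and push it, from the robot's side, through fork and lug until the knob seats fully home against the fork. Leave the guard standing on the table over the blade with the pin in place, and do not disturb the other things lying about.

Things in the scene. Friction and masses are not known exactly. Their poses are not given: they have to be found in the camera images.
- lug_eye (a point): Centre of the 15 mm hole in the lug (fixed, 34 x 34 mm, 8 mm thick steel) at the top of the splitter, the upright plate in the saw table behind the blade; 85 mm above the table. x: level, across the blade, the way the pin goes in (roughly away from the robot); y: level, along the blade towards its front; z up.
- guard: Blade guard, 0.5 kg, loose, standing on its skirts on the table over the blade: orange hood (68 mm wide, 118 high, y = 85 to 335 mm), a dark steel fork reaching back to straddle the lug. Origin on the table under the fork's holes; axes as lug_eye's when fitted. It starts 10 to 28 mm too far forward (+y); slid back (-y), a spacer in the fork meets the lug just when the holes line up.
- guard_eye (a point): Centre of the hole at the outer face of the fork strap nearer the robot, 85 mm up; axes as guard. The pin enters here and its knob ends against this face. The two straps are 6 mm thick, 34 mm tall, outer faces 24 mm apart in x, with 14.5 mm holes; the slot between them leaves the lug 2 mm play on each side; they end 20 mm behind the holes, the hood begins 85 mm in front.
- guard_rib (a point): Middle of the top of the straight rib along the hood's crest, 118 mm above the table, 190 mm in front of the fork's holes; axes as guard. The rib is 24 mm wide (x), 250 mm long (y) and 30 mm tall; the roof slopes down on both sides of it. It can be gripped from above; sliding the guard takes about 1 to 5 N.
- pin: Pivot pin, 55 g: steel shank 12 mm thick, 46 mm long, last 6 mm tapered to 7 mm; head a round black knob, 22 mm diameter, 24 mm long, red dot on its end. Origin on the axis at the shoulder between them; x along the shank to the tip (knob x = -24 to 0). At the start it lies level in the V-block, axis 34.5 mm above the table, knob overhanging the block's end that faces the robot.
- pin_neck (a point): On the pin's axis, at the shoulder under the knob (the pin's origin).
- pin_tip (a point): On the pin's axis, the tip of the shank, 46 mm from the shoulder.
- vblock: Wooden V-block, 80 (x) x 45 (y) x 40 mm, fixed to the bench, in which the pin lies; the groove runs along x. Origin at the centre of its underside. It and the tape measure may have changed places.
- push_stick: Bystander: plywood push stick, about 300 x 90 x 12 mm, lying on the saw table between guard and robot.
- offcut: Bystander: pale wood offcut, 40 x 75 x 20 mm, on the saw table on the robot's side of the splitter.
- arbor_wrench: Bystander: steel wrench, 190 mm long, lying beyond the splitter, before the rip fence.
- pencil: Bystander: red carpenter's pencil, 170 mm long.
- tape_measure: Bystander: yellow tape measure, 64 x 34 x 64 mm high.
- glue: Bystander: white glue bottle, 64 mm diameter, 180 mm high, standing at the left.
- bench_brush: Bystander: bench brush, 200 mm long, lying at the right.
- mitre_gauge: Bystander: mitre gauge with a 440 mm steel bar, at the right.

How it is judged (in metres and radians):
At the end, for the whole second after the job is handed in: Pin through both straps and the lug from the robot's side: shoulder within 3 mm of the near strap's face and 4 mm of its hole's centre, tip 26 mm or more past the lug's middle, within 10 mm of its axis and 0.2 rad; guard on the table (6 mm), tilt < 0.06, < 0.1 rad off the blade line; both at rest (x of pin_neck in the frame of guard_eye between -0.003 and 0.003 m and y of pin_neck in the frame of guard_eye between -0.004 and 0.004 m and z of pin_neck in the frame of guard_eye between -0.004 and 0.004 m and angle between the x axis of pin and the x axis of lug_eye, either way round below 0.2 rad and x of pin_tip in the frame of lug_eye above 0.026 m and y of pin_tip in the frame of lug_eye between -0.01 and 0.01 m and z of pin_tip in the frame of lug_eye between -0.01 and 0.01 m and angle between guard's own z axis and vertical below 0.06 rad and angle between the y axis of guard and the y axis of lug_eye, either way round below 0.1 rad and height (world z) of guard below 0.006 m and linear speed of each of pin, guard below 0.02 m/s); the robot touches nothing.
It fails at once if a bystander (push stick, offcut, wrench, pencil, tape measure, glue, brush or mitre gauge) is moved more than 40 mm (distance of any of push_stick, offcut, arbor_wrench, pencil, tape_measure, glue, bench_brush, mitre_gauge from where it was at the start of the episode above 0.04 m).
It also fails if it takes over 58 s, if anything falls off the work surface, if the arm or the gripper's body presses on something with over 40 N, if the wrist force passes 120 N, or if a joint passes its speed limit or range.

ROBOT

A 6-joint arm with a two-finger parallel gripper is mounted at the origin on the work surface. World frame = base frame: x ahead of the robot, y to its left, z up, the work surface at z = 0. Lengths are in mm, angles in rad, forces in N, time in s.
With the tool pointing down it reaches from about 350 to 975 mm from the base axis. Payload 7.1 kg.
Tool frame: the origin (TCP) lies at the very end of the fingers, on their centre line; the grasp point (between the pads) lies 19 mm behind it; z points along the fingers, y is the direction in which the jaws open and shut (so a half turn about z gives the same grasp; the last joint's range is limited). The gripper opens to 88 mm and grips with 3 to 60 N. Pads are 20 mm wide; open, the fingers measure 115 mm over their backs; the gripper's body (75 mm by 178 mm) begins 61 mm behind the grasp point.
Start: joints at [-1.297, 0.423, 1.63, -0, 1.089, -0.019], TCP at [180.414, -598.377, 190.975] pointing down, gripper open.
Joint ranges: [-3, 3], [-0.9, 2.11], [0.09, 2.58], [-1.31, 4.45], [0.11, 2.69], [-2.54, 2.54]. Speed limits (rad/s): [2.39, 2.39, 3.01, 3.14, 3.14, 3.14].

INTERFACE

Orientations are given as a rotation vector (axis times angle).
In Python, from workcell import * gives the robot as it stands.
- The arm moves only by the tool play_rows, never from a script. Its argument "plan" is text: rows parted by semicolons, each of 7 numbers parted by spaces: the finger opening in cm, from 0 to 8.78, then the shift along the tool's x, y, z in cm, then the turn, a rotation vector about the tool's x, y, z in degrees. A call has 1 to 20 rows; each row shifts and turns the commanded pose from where the row before left it, along the tool's axes as they then stand; what a row does not reach is not made up. A row lasts 1/8 s, in which the tool goes at most 62.5 mm and 10.7 degrees, less where a joint would pass 70% of its speed; a pose out of reach is approached as far as the arm can. A call is refused whole if a number of a shift passes 6.25 or a number of a turn 10.7, either way. A call with a gripper value outside its range is refused whole. The fingers move at their own pace and stop on an object; the grip force is fixed at half the most. Time passes only in rows, so rows that do not move let the fingers close. It gives the time, the measured TCP pose, the force and the opening at its end, in the units of the state.
- get_obs(): the state, without advancing time (a new reading comes with each control period).
- get_image(name): name is "scene" or "top" or "wrist"; returns a dict with "pixels" (420x560x3 uint8, red, green, blue), "range_z" (420x560 float32, mm along the optical axis (not along the pixel's ray), 0 where there is no reading), "fx", "fy", "cx", "cy" (pixels), "eye" and "attitude" of the camera in the world. Camera axes: x right, y down, z forward; pixel columns grow to the right and rows downward; lengths in mm; the calibration is good to about 2 mm. The wrist camera is an equidistant fisheye: a pixel r from the principal point sees the ray r / f radians off the axis. A picture is of the moment at which its call begins.
- close_job(): hands the job in, once; it reports no verdict.
The state is a dict: "t": time; "qpos": joint angles; "qvel": joint speeds; "joint_torque": joint torques, N m; "ee_pos": TCP position; "orientation": TCP orientation; "ft_force": force on the tool from outside, world axes, zero at the start; "moment": the same for the moment, N m; "width": finger opening in mm.
Only numpy, scipy, OpenCV 4.12 (cv2) and the standard library are available. Lean on these libraries where they do the work, as an engineer would, in place of code of your own. Each camera call takes 0.05 s, during which the arm holds its last target. There are 200 camera calls.

## Working session

There is one attempt and no reset: what is moved stays moved. The work goes in short steps, Python scripts to look and compute and a tool call to move; the robot and the scene stay as the last step left them, time stands still between calls to the robot, and variables do not carry over. Pictures are saved under pics/ and viewed, about 8 in all and at most 12, crops included, and the job is handed in when it is done.

Besides the shell and the picture viewer there is one more tool, called after "Emit:" in YAML: its name, and indented under it one key for each argument. play_rows: Moves the arm, as the interface text tells. Its arguments: {"type":"object","properties":{"plan":{"type":"string"}},"required":["plan"]}

```bash
mkdir -p pics; cat > h.py <<'E'
from workcell import *
import numpy as np, cv2
from scipy.spatial.transform import Rotation as R
def att(im):
    a=np.array(im["attitude"],float)
    return a if a.shape==(3,3) else R.from_rotvec(a).as_matrix() if a.size==3 else R.from_quat(a).as_matrix()
def cloud(im):
    z=im["range_z"].astype(float); v,u=np.mgrid[:z.shape[0],:z.shape[1]]
    p=np.stack([(u-im["cx"])/im["fx"]*z,(v-im["cy"])/im["fy"]*z,z],-1)
    w=p@att(im).T+np.array(im["eye"]); w[z==0]=np.nan
    return w
E
python3 - <<'E'
from h import *
print(get_obs())
for n in("scene","top"):
    im=get_image(n); np.save(n+".npy",im,allow_pickle=True)
    print(n,im["fx"],im["cx"],im["cy"],im["eye"],im["attitude"])
    cv2.imwrite(f"pics/{n}0.png",im["pixels"][...,::-1])
E
```

```text
{'t': 0.0, 'qpos': array([-1.29696265e+00,  4.23825905e-01,  1.63070651e+00,  6.53251804e-06,
        1.08857084e+00, -1.89874360e-02]), 'qvel': array([-0.00014993,  0.00084619, -0.00035504, -0.00074683,  0.0003618 ,
       -0.00062845]), 'joint_torque': array([-3.45324370e-04, -5.44632661e+01, -2.73669273e+01,  6.43361220e-02,
        2.27458362e-02, -1.05714953e-04]), 'ee_pos': array([ 180.27884921, -597.80106795,  190.20456329]), 'orientation': array([-3.10649872e+00, -4.58097385e-01,  2.92384835e-04]), 'ft_force': array([ 0.19941784,  0.16703398, -0.39791777]), 'moment': array([ 0.03020468,  0.03682065, -0.06404306]), 'width': 87.83376066817259}
scene 432.3098906178522 279.9228401702708 210.3485059740373 [1045.20062281 -815.44313472 1173.6602791 ] [-2.36207173 -0.67403907  0.26471783]
top 420.6309506549359 284.1334703922258 216.6618805860587 [ 441.02336355  -41.7575126  1212.24116763] [-2.19966266  2.17314043 -0.0619664 ]
```

View pics/scene0.png

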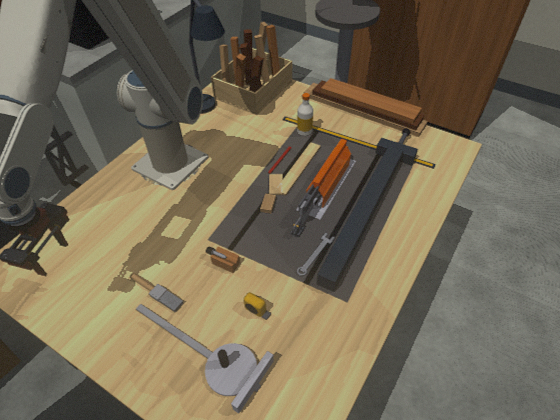

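View pics/top0.png

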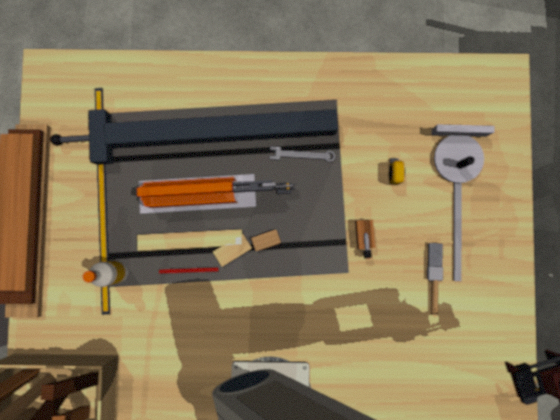

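The scene view shows the guard at about (330,170), the splitter lug at about (310,200) and the V-block with the pin at (222,257). The top view shows the rib along (140–235,190), the lug near (285,187), the V-block at (365,237) with its knob at (367,250), and the offcut at (267,240).

```bash
python3 - <<'E'
from h import *
T=np.load("top.npy",allow_pickle=True).item(); S=np.load("scene.npy",allow_pickle=True).item()
a=cv2.resize(T["pixels"][160:270,220:390],None,fx=4.7,fy=4.7,interpolation=cv2.INTER_CUBIC)
cv2.imwrite("pics/c1.png",a[...,::-1])
def line(p):
    m=np.median(p,0); q=p-p.mean(0); d=np.linalg.svd(q,full_matrices=False)[2][0]; return p.mean(0),d
for n,im in(("top",T),("scene",S)):
    w=cloud(im); c=im["pixels"].astype(int)
    o=(c[...,0]>110)&(c[...,0]>2.2*c[...,2])&(w[...,2]>40)&(w[...,0]>400)&(w[...,0]<800)&(abs(w[...,1])<500)
    h=w[o]; print(n,"orange",len(h),np.percentile(h,[1,50,99],0).round(1).tolist())
    r=h[h[:,2]>np.percentile(h[:,2],98)-5]; m,d=line(r[:,:2]); t=(r[:,:2]-m)@d; s=(r[:,:2]-m)@[-d[1],d[0]]
    print(" rib",m,d,np.percentile(t,[0,1,99,100]),np.percentile(s,[1,99]),np.median(r[:,2]))
    # fork: others at height 80-108, y behind
    k=(w[...,2]>70)&(w[...,2]<112)&~o&(w[...,0]>450)&(w[...,0]<680)&(w[...,1]<100)&(w[...,1]>-100)
    h=w[k]; print(" fork",len(h)); 
    for lo in range(-60,80,10):
        g=h[(h[:,1]>=lo)&(h[:,1]<lo+10)]
        if len(g): print(lo,len(g),g.min(0).round(1),g.max(0).round(1))
    k=(w[...,2]>12)&(w[...,2]<60)&(w[...,0]>330)&(w[...,0]<520)&(w[...,1]<-150)&(w[...,1]>-270)
    h=w[k]; print(" vblock",len(h),np.percentile(h,[1,99],0).round(1).tolist())
    b=k&(c.sum(-1)<130); print(" dark",w[b].round(0).tolist()[:30])
E
```

```text
top orange 2615 [[447.6, -359.9, 40.9], [574.2, 208.3, 81.5], [665.0, 348.7, 122.9]]
 rib [580.55422733 227.65431824] [-0.07134316  0.99745183] [-124.99840168 -121.11169009  120.45761046  124.7174088 ] [-11.68457615  11.23671791] 119.38940209791053
 fork 366
-10 23 [585.3  -9.1  70.1] [ 6.081e+02 -1.000e-01  1.063e+02]
0 42 [584.6   1.3  70.9] [608.3   9.8 107.7]
10 37 [583.8  10.5  75.9] [608.6  19.9 106.5]
20 35 [583.3  20.1  74.4] [608.3  29.1 106.6]
30 36 [582.7  30.1  70.6] [605.2  39.6 106.3]
40 42 [581.9  41.3  70.1] [605.3  49.8 105.7]
50 36 [581.2  51.8  72.6] [605.3  59.9 106.9]
60 29 [580.3  60.2  77.1] [604.7  69.7 105. ]
70 31 [579.7  70.4  71. ] [601.9  79.9 106.5]
 vblock 406 [[405.6, -269.2, 15.3], [508.5, -237.1, 48.6]]
 dark [[422.0, -257.0, 40.0], [422.0, -260.0, 37.0], [422.0, -261.0, 49.0], [422.0, -264.0, 46.0], [422.0, -266.0, 49.0], [422.0, -269.0, 47.0], [419.0, -254.0, 38.0], [419.0, -257.0, 39.0], [419.0, -259.0, 41.0], [419.0, -262.0, 42.0], [419.0, -264.0, 44.0], [419.0, -266.0, 48.0], [420.0, -269.0, 47.0], [416.0, -257.0, 40.0], [417.0, -259.0, 41.0], [
[... 500 characters left out ...]
4205 -126.95257999  115.29200109  120.17893012] [-11.56487326  12.22049441] 118.78718853724058
 fork 271
-20 2 [597.3 -12.   78.8] [602.1 -10.6  84.6]
-10 40 [587.4  -9.9  70.4] [ 6.127e+02 -1.000e-01  1.039e+02]
0 32 [5.87e+02 1.00e-01 7.20e+01] [612.7   8.2 106.4]
10 24 [586.7  10.5  74.9] [611.   19.9 105.4]
20 21 [584.7  20.1  70.3] [610.5  29.1 106.3]
30 26 [584.7  30.2  70.4] [609.4  39.1 103.5]
40 23 [584.9  41.8  77.1] [608.9  49.8 106.1]
50 25 [584.3  50.3  75.3] [610.3  59.8 105.8]
60 14 [583.1  61.4  72.7] [607.   69.3 106.8]
70 18 [581.8  70.1  73.1] [605.8  79.  106.1]
 vblock 270 [[410.1, -269.6, 16.5], [511.8, -237.5, 45.8]]
 dark [[408.0, -263.0, 44.0], [421.0, -258.0, 41.0]]
```

View pics/c1.png

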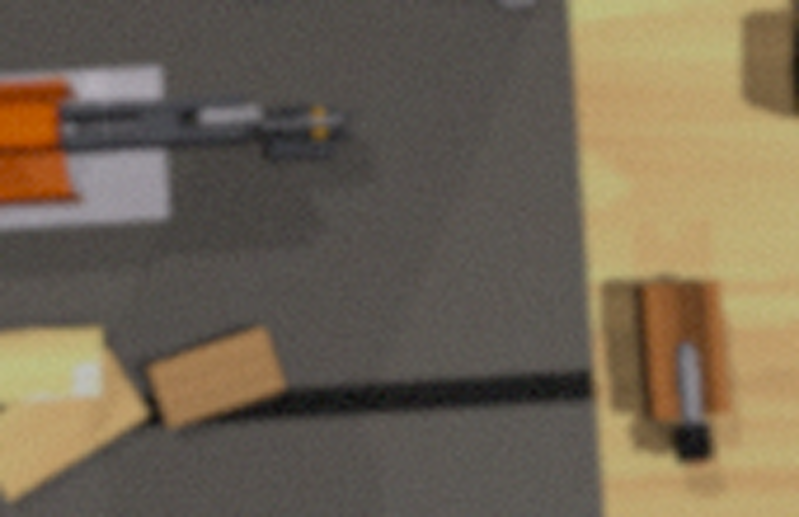

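The crop shows the fork over the lug at about (200–340,125), the offcut at (215,378), and the pin in the V-block with its knob at (692,440) and shank up to (685,350). From the depth cloud, the rib centre is (580.6, 227.7) and its direction is 4.1° off +y. I'll go to the rib first: lift and turn, then travel.

Emit:
play_rows:
  plan: "5 0 0 -1 0 0 -9.66;5 0 0 -1 0 0 -9.66;5 0 0 -1 0 0 -9.66;5 0 0 -1 0 0 -9.66;5 0 0 -1 0 0 -9.66;5 0 0 -1 0 0 -9.66;5 0 0 -1 0 0 -9.66;5 0 0 -1 0 0 -9.66;5 5.3 3.05 0 0 0 0;5 5.3 3.05 0 0 0 0;5 5.3 3.05 0 0 0 0;5 5.3 3.05 0 0 0 0;5 5.3 3.05 0 0 0 0;5 5.3 3.05 0 0 0 0;5 5.3 3.05 0 0 0 0;5 5.3 3.05 0 0 0 0;5 5.3 3.05 0 0 0 0;5 5.3 3.05 0 0 0 0;5 5.3 3.05 0 0 0 0;5 0 0 0 0 0 0"

```text
t: 2.6
ee_pos: [474.8, 10.2, 270.7]
orientation: [-2.135, -2.304, -0.0]
ft_force: [-0.4, -0.6, -1.0]
width: 49.8
```

```bash
cat >> h.py <<'E'
def state(tgt=None):
    o=get_obs(); r=R.from_rotvec(o["orientation"]); M=r.as_matrix()
    print("t",round(o["t"],2),"pos",o["ee_pos"].round(1),"xaz",np.degrees(np.arctan2(M[1,0],M[0,0])).round(2),"zax",M[:,2].round(3),"F",o["ft_force"].round(1),"M",o["moment"].round(2),"w",round(o["width"],1),"q",o["qpos"].round(2))
    if tgt is not None: print(" shift cm",(M.T@(np.array(tgt)-o["ee_pos"])/10).round(2))
E
python3 - <<'E'
from h import *
state([580.6,227.7,200])
T=np.load("top.npy",allow_pickle=True).item(); w=cloud(T)
k=(w[...,2]>30)&(w[...,2]<90)&(w[...,0]>640)&(w[...,0]<800)&(w[...,1]>-100)&(w[...,1]<380)
h=w[k]; 
# fence near edge & far edge per y bin
ys=range(-60,350,20); e=[]
for y in ys:
    g=h[abs(h[:,1]-y)<10]; g=g[g[:,2]>np.median(g[:,2])-6]
    if len(g)>5: e.append((y,g[:,0].min(),g[:,0].max(),np.median(g[:,2])))
e=np.array(e); print(e.round(0)[::4]); print("fence slope",np.polyfit(e[:,0],e[:,1],1),np.polyfit(e[:,0],e[:,2],1))
# lug: points with z>60 by 3mm y bins at tail
k=(w[...,2]>60)&(w[...,0]>560)&(w[...,0]<640)&(w[...,1]<45)&(w[...,1]>-40)
for p in w[k][np.argsort(w[k][:,1])][:60:2].round(0): print(p.tolist(),end=" ")
print(w[k][w[k][:,1]<30].shape)
# fine V-block/pin
k=(w[...,2]>12)&(w[...,2]<70)&(w[...,0]>380)&(w[...,0]<530)&(w[...,1]<-215)&(w[...,1]>-320)
h=w[k];print(np.percentile(h,[0,2,98,100],0).round(1).tolist())
np.set_printoptions(linewidth=250)
print("Z"); print(np.round(w[215:262,355:378:1,2][::2]).astype(int))
for r in(218,226,234,242,246,250): print(r,w[r,366].round(1))
E
```

```text
t 2.6 pos [474.8  10.2 270.7] xaz 94.37 zax [-0.     0.001 -1.   ] F [-0.4 -0.6 -1. ] M [-0.07 -0.06 -0.03] w 49.8 q [-0.    0.1   1.87  0.    1.17 -0.08]
 shift cm [20.87 12.21  7.08]
[[-60. 748. 800.  67.]
 [ 20. 741. 798.  67.]
 [100. 736. 795.  67.]
 [180. 730. 788.  67.]
 [260. 723. 785.  67.]
 [340. 718. 779.  67.]]
fence slope [-7.30875550e-02  7.42937118e+02] [-5.74044395e-02  7.99285761e+02]
[601.0, -30.0, 62.0] [597.0, -9.0, 105.0] [603.0, -9.0, 105.0] [594.0, -9.0, 87.0] [600.0, -6.0, 104.0] [595.0, -6.0, 85.0] [597.0, -4.0, 103.0] [595.0, -3.0, 84.0] [589.0, -1.0, 103.0] [595.0, -1.0, 102.0] [585.0, -1.0, 93.0] [595.0, -0.0, 83.0] [585.0, -0.0, 70.0] [587.0, 1.0, 103.0] [600.0, 2.0, 103.0] [595.0, 2.0, 100.0] [606.0, 2.0, 101.0] [595.0, 2.0, 79.0] [586.0, 4.0, 105.0] [589.0, 4.0, 105.0] [607.0, 4.0, 107.0] [600.0, 4.0, 100.0] [603.0, 4.0, 100.0] [585.0, 5.0, 73.0] [589.0, 7.0, 103.0] [595.0, 7.0, 102.0] [600.0, 7.0, 103.0] [608.0, 7.0, 105.0] [595.0, 8.0, 78.0] [589.0, 9.0, 102.0] (139, 3)
[[402.7, -287.5, 13.3], [408.2, -284.5, 20.6], [508.3, -238.0, 47.5], [511.4, -236.
[... 11295 characters left out ...]
        6                    1                    0                    0                    4                    1                    0                    1                   -1                    2                   -3
                    -1                    0                    2                    4                    3                   -3                    2                    1                    1                    1                    2
                    -2]]
218 [ 516.3 -270.    -0.7]
226 [ 491.9 -264.3   29.5]
234 [ 469.2 -262.4   39.7]
242 [ 447.  -261.7   43.2]
246 [ 435.9 -261.8   42.7]
250 [ 424.8 -262.    41.6]<stdin>:20: RuntimeWarning: invalid value encountered in cast
```

Emit:
play_rows:
  plan: "5 5.22 3.05 0 0 0 0;5 5.22 3.05 0 0 0 0;5 5.22 3.05 0 0 0 0;5 5.21 3.06 0 0 0 0;5 0 0 3.5 0 0 0;5 0 0 3.5 0 0 0;5 0 0 3.5 0 0 0;5 0 0 3.5 0 0 0;5 0 0 3.4 0 0 0;5 0 0 0 0 0 0"

```text
t: 3.85
ee_pos: [578.6, 221.5, 94.3]
orientation: [-2.141, -2.296, 0.009]
ft_force: [0.1, 0.0, 0.1]
width: 50.0
```

```bash
python3 - <<'E'
from h import *
state([580.6,227.7,97])
im=get_image("wrist"); print({k:im[k] for k in("fx","cx","cy","eye","attitude")})
cv2.imwrite("pics/w1.png",im["pixels"][...,::-1])
E
```

```text
t 3.85 pos [578.6 221.5  94.3] xaz 94.0 zax [-0.006 -0.002 -1.   ] F [0.1 0.  0.1] M [-0.01 -0.06 -0.01] w 50.0 q [ 0.35  0.54  1.7  -0.    0.91  0.28]
 shift cm [ 0.6   0.24 -0.27]
{'fx': 325.19226210127806, 'cx': 282.0579388628833, 'cy': 203.08662977336843, 'eye': array([575.67119445, 286.29768524, 288.67452234]), 'attitude': array([2.8959898 , 0.10038701, 0.00387891])}
```

View pics/w1.png

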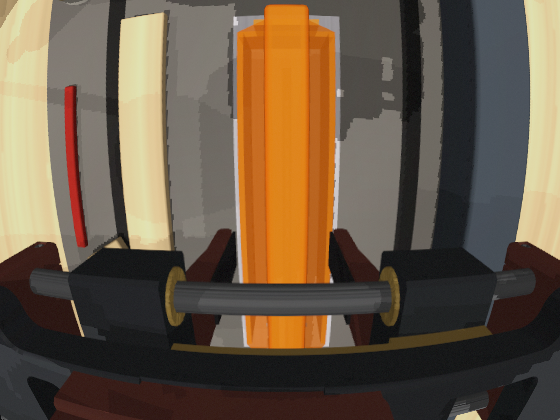

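The wrist view shows the fingers straddling the rib. The finger midpoint is at about u=282 and the rib centre at about 287, which agrees with the 2.4 mm offset along tool y. I'll correct that, close and slide.

Emit:
play_rows:
  plan: "5 0 0.24 0 0 0 0;5 0 0 0 0 0 0;1 0 0 0 0 0 0;1 0 0 0 0 0 0;1 0 0 0 0 0 0;1 0 0 0 0 0 0;1 -0.3 0 0 0 0 0;1 -0.3 0 0 0 0 0;1 -0.3 0 0 0 0 0;1 0 0 0 0 0 0"

```text
t: 5.15
ee_pos: [583.9, 214.6, 97.0]
orientation: [-2.142, -2.298, 0.0]
ft_force: [0.1, -0.4, -0.0]
width: 9.8
```

```bash
python3 -c "
from h import *
state()"
```

```text
t 5.15 pos [583.9 214.6  97. ] xaz 94.03 zax [-0. -0. -1.] F [ 0.1 -0.4 -0. ] M [-0.03 -0.09 -0.  ] w 9.8 q [ 0.33  0.53  1.7  -0.    0.91  0.26]
```

```bash
python3 - <<'E'
from h import *
im=get_image("wrist"); s=get_image("scene")
c=cv2.resize(s["pixels"][110:250,240:400],(480,420),interpolation=cv2.INTER_CUBIC)
a=cv2.resize(np.hstack([im["pixels"][:, :],c]),(800,324))
cv2.imwrite("pics/w2.png",a[...,::-1])
E
```

```text
(no output)
```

View pics/w2.png

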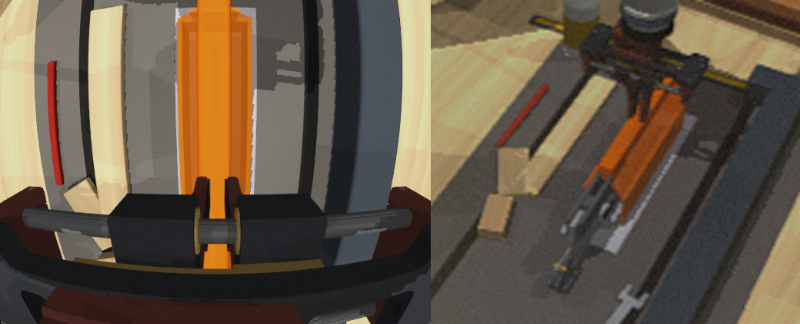

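```bash
cat >> h.py <<'E'
def wcloud(im):
    z=im["range_z"].astype(float); v,u=np.mgrid[:z.shape[0],:z.shape[1]]
    dx,dy=u-im["cx"],v-im["cy"]; r=np.hypot(dx,dy)+1e-9; th=r/im["fx"]
    k=np.tan(th)/r*z; p=np.stack([dx*k,dy*k,z],-1)
    w=p@att(im).T+np.array(im["eye"]); w[z==0]=np.nan
    return w
E
python3 - <<'E'
from h import *
state()
im=get_image("wrist"); w=wcloud(im); print(im["eye"],im["attitude"])
c=im["pixels"].astype(int)
for v in(60,120,180,220,240,250): print(v,[w[v,u].round(0).tolist() for u in(240,258,265,275,282,290,300,306)], c[v,275])
t=get_image("top"); W=cloud(t); C=t["pixels"].astype(int)
o=(C[...,0]>110)&(C[...,0]>2.2*C[...,2])&(W[...,2]>108)&(W[...,2]<130)&(W[...,0]>450)&(W[...,0]<700)&(W[...,1]>0)&(W[...,1]<400)
h=W[o]; print(np.percentile(h,[1,50,99],0)); 
E
```

```text
t 5.25 pos [583.9 214.8  97. ] xaz 94.04 zax [ 0.  0. -1.] F [0.1 0.2 0. ] M [-0.05 -0.07 -0.03] w 9.8 q [0.33 0.53 1.7  0.   0.91 0.26]
[579.76199736 279.13187586 291.47738481] [2.89817947 0.10066207 0.01276029]
60 [[549.0, 321.0, 73.0], [565.0, 313.0, 118.0], [569.0, 313.0, 119.0], [574.0, 313.0, 119.0], [577.0, 314.0, 119.0], [582.0, 314.0, 119.0], [588.0, 321.0, 87.0], [592.0, 322.0, 83.0]] [222 132  30]
120 [[551.0, 280.0, 72.0], [567.0, 281.0, 118.0], [571.0, 281.0, 117.0], [576.0, 281.0, 119.0], [580.0, 281.0, 119.0], [584.0, 282.0, 120.0], [589.0, 282.0, 115.0], [595.0, 283.0, 84.0]] [222 132  27]
180 [[554.0, 239.0, 71.0], [569.0, 248.0, 117.0], [573.0, 249.0, 120.0], [578.0, 249.0, 119.0], [582.0, 249.0, 119.0], [586.0, 250.0, 119.0], [592.0, 250.0, 117.0], [598.0, 244.0, 81.0]] [223 132  29]
220 [[554.0, 210.0, 69.0], [570.0, 225.0, 116.0], [574.0, 227.0, 119.0], [580.0, 227.0, 119.0], [583.0, 227.0, 119.0], [588.0, 227.0, 119.0], [596.0, 219.0, 88.0], [600.0, 217.0, 83.0]] [222 133  27]
240 [[555.0, 195.0, 69.0], [572.0, 225.0, 148.0], [575.0, 225.0, 147.0], [580.0, 215.0, 119.0], [584.0, 215.0, 118.0], [589.0, 215.0, 118.0], [592.0, 226.0, 147.0], [595.0, 226.0, 146.0]] [222 133  29]
250 [[555.0, 187.0, 69.0], [573.0, 225.0, 160.0], [576.0, 225.0, 160.0], [581.0, 209.0, 119.0], [585.0, 209.0, 118.0], [589.0, 210.0, 119.0], [591.0, 226.0, 160.0], [594.0, 226.0, 158.0]] [222 132  26]
[[562.45257184 105.56441826 110.07875987]
 [582.94944811 162.22007397 118.51532709]
 [599.26862175 344.59893542 123.03960863]]
```

```bash
python3 - <<'E'
from h import *
im=get_image("wrist"); w=wcloud(im);c=im["pixels"]
for v in range(218,262,3): print(v,[w[v,u].round(0).tolist() for u in(254,259,264,269)],c[v,262].tolist())
a=cv2.resize(im["pixels"][190:330,200:380],None,fx=4.2,fy=4.2,interpolation=cv2.INTER_CUBIC)
cv2.imwrite("pics/w3.png",a[...,::-1])
E
```

```text
218 [[565.0, 217.0, 84.0], [nan, nan, nan], [573.0, 228.0, 119.0], [576.0, 228.0, 120.0]] [225, 129, 23]
221 [[565.0, 215.0, 84.0], [571.0, 225.0, 118.0], [573.0, 226.0, 119.0], [576.0, 226.0, 119.0]] [225, 131, 28]
224 [[566.0, 212.0, 83.0], [571.0, 224.0, 118.0], [574.0, 224.0, 119.0], [576.0, 225.0, 120.0]] [225, 129, 27]
227 [[566.0, 210.0, 83.0], [571.0, 222.0, 118.0], [574.0, 223.0, 120.0], [576.0, 223.0, 119.0]] [225, 129, 24]
230 [[566.0, 208.0, 83.0], [572.0, 225.0, 132.0], [574.0, 225.0, 131.0], [577.0, 225.0, 131.0]] [57, 28, 24]
233 [[566.0, 206.0, 84.0], [572.0, 225.0, 136.0], [574.0, 225.0, 137.0], [577.0, 226.0, 138.0]] [57, 27, 23]
236 [[570.0, 225.0, 143.0], [572.0, 225.0, 143.0], [575.0, 225.0, 142.0], [577.0, 226.0, 143.0]] [56, 30, 23]
239 [[570.0, 225.0, 146.0], [573.0, 225.0, 145.0], [575.0, 226.0, 147.0], [577.0, 224.0, 143.0]] [55, 29, 25]
242 [[570.0, 225.0, 150.0], [573.0, 225.0, 151.0], [575.0, 225.0, 149.0], [577.0, 223.0, 144.0]] [55, 29, 23]
245 [[571.0, 225.0, 154.0], [573.0, 225.0, 153.0], [575.0, 225.0, 153.0], [578.0, 224.0, 151.0]] [48, 23, 20]
248 [[571.0, 225.0, 158.0], [573.0, 225.0, 158.0], [575.0, 225.0, 156.0], [578.0, 224.0, 154.0]] [47, 25, 20]
251 [[571.0, 225.0, 161.0], [574.0, 225.0, 161.0], [576.0, 225.0, 160.0], [578.0, 223.0, 156.0]] [47, 25, 20]
254 [[575.0, 247.0, 215.0], [574.0, 225.0, 164.0], [576.0, 225.0, 164.0], [578.0, 224.0, 161.0]] [48, 24, 21]
257 [[575.0, 247.0, 218.0], [574.0, 226.0, 169.0], [576.0, 225.0, 167.0], [578.0, 224.0, 164.0]] [48, 24, 22]
260 [[575.0, 247.0, 219.0], [574.0, 225.0, 171.0], [576.0, 225.0, 170.0], [578.0, 225.0, 168.0]] [47, 25, 21]
```

View pics/w3.png

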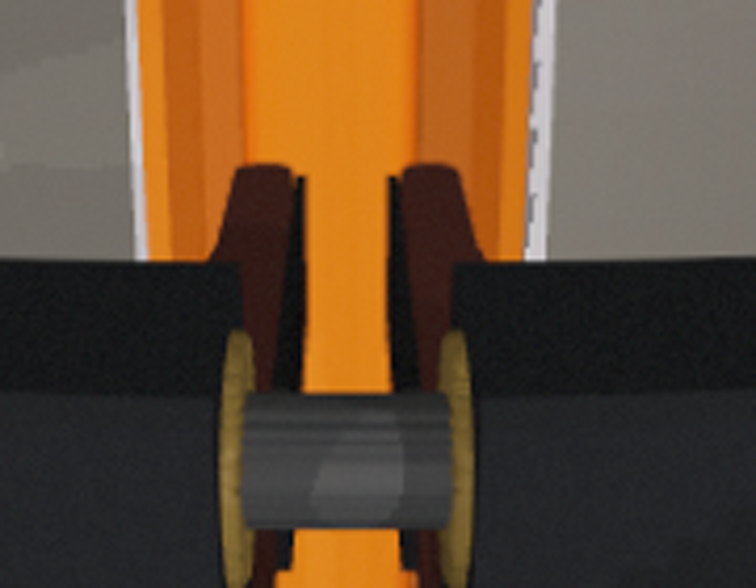

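The picture shows the fingers ending above the rib: the tips are at crop row 165, and the depth there is about z = 130 while ee_pos says 97. The closed fingers passed over the rib without touching it. I'll open and measure the tips again.

Emit:
play_rows:
  plan: "5 0.9 0 0 0 0 0;5 0 0 0 0 0 0;5 0 0 0 0 0 0;5 0 0 0 0 0 0"

```text
t: 5.9
ee_pos: [583.2, 223.9, 96.9]
orientation: [-2.141, -2.299, 0.0]
ft_force: [0.0, 0.0, 0.1]
width: 46.4
```

```bash
python3 - <<'E'
from h import *
state()
im=get_image("wrist"); w=wcloud(im);c=im["pixels"].astype(int)
f=(c[...,0]<90)&(c[...,0]>1.5*c[...,2])&(w[...,1]<240)&(w[...,1]>200)&(w[...,2]<200)&(w[...,2]>60)
for s in(0,1):
    g=w[f&((np.arange(560)>282)==s)[None]]; print(len(g),np.percentile(g,[0,1,5,50,99],0).round(0).tolist())
    print(g[np.argsort(g[:,2])][:12].round(0).tolist())
E
```

```text
t 5.9 pos [583.2 223.9  96.9] xaz 94.06 zax [-0. -0. -1.] F [0.  0.  0.1] M [-0.04 -0.08  0.  ] w 46.4 q [ 0.35  0.54  1.69 -0.    0.91  0.28]
1321 [[548.0, 210.0, 129.0], [549.0, 211.0, 131.0], [550.0, 214.0, 137.0], [555.0, 232.0, 175.0], [560.0, 233.0, 200.0]]
[[561.0, 213.0, 129.0], [561.0, 215.0, 130.0], [561.0, 214.0, 130.0], [561.0, 214.0, 130.0], [561.0, 216.0, 130.0], [560.0, 228.0, 130.0], [561.0, 212.0, 131.0], [556.0, 233.0, 131.0], [554.0, 233.0, 131.0], [561.0, 213.0, 131.0], [552.0, 233.0, 131.0], [556.0, 233.0, 131.0]]
1294 [[607.0, 214.0, 130.0], [607.0, 215.0, 133.0], [608.0, 218.0, 138.0], [610.0, 237.0, 175.0], [617.0, 237.0, 199.0]]
[[609.0, 236.0, 130.0], [612.0, 237.0, 131.0], [610.0, 237.0, 131.0], [609.0, 237.0, 131.0], [610.0, 237.0, 131.0], [613.0, 237.0, 131.0], [612.0, 237.0, 131.0], [613.0, 236.0, 132.0], [611.0, 237.0, 132.0], [614.0, 237.0, 132.0], [614.0, 237.0, 132.0], [610.0, 236.0, 132.0]]
```

The tips stand about 33 mm higher than the reported TCP, with the fingers open as well as closed. I'll trust the cameras and go 34 mm lower, then grip.

Emit:
play_rows:
  plan: "5 0 0 1.2 0 0 0;5 0 0 1.1 0 0 0;5 0 0 1.1 0 0 0;5 0 0 0 0 0 0;1 0 0 0 0 0 0;1 0 0 0 0 0 0;1 0 0 0 0 0 0;1 0 0 0 0 0 0"

```text
t: 6.95
ee_pos: [583.1, 223.9, 63.1]
orientation: [-2.141, -2.299, 0.0]
ft_force: [-1.3, -0.3, 0.8]
width: 23.8
```

```bash
python3 -c "
from h import *
state()"
```

```text
t 6.95 pos [583.1 223.9  63.1] xaz 94.06 zax [-0.  0. -1.] F [-1.3 -0.3  0.8] M [-0.    0.03 -0.01] w 23.8 q [0.35 0.58 1.71 0.   0.85 0.28]
```

Gripped at 23.8 mm, with the offset confirmed. Now slide.

Emit:
play_rows:
  plan: "1 -0.3 0 0 0 0 0;1 -0.3 0 0 0 0 0;1 -0.3 0 0 0 0 0;1 -0.3 0 0 0 0 0;1 -0.3 0 0 0 0 0;1 -0.3 0 0 0 0 0;1 0 0 0 0 0 0"

```text
t: 7.82
ee_pos: [585.7, 211.2, 64.1]
orientation: [-2.141, -2.295, -0.012]
ft_force: [-2.0, 24.7, -0.6]
width: 24.0
```

Emit:
play_rows:
  plan: "1 -0.2 0 0 0 0 0;1 -0.2 0 0 0 0 0;1 0 0 0 0 0 0"

```text
t: 8.2
ee_pos: [585.9, 207.9, 64.2]
orientation: [-2.141, -2.295, -0.013]
ft_force: [-2.3, 27.5, -0.1]
width: 24.0
```

```bash
python3 - <<'E'
from h import *
state()
T=get_image("top"); w=cloud(T); c=T["pixels"].astype(int)
o=(c[...,0]>110)&(c[...,0]>2.2*c[...,2])&(w[...,2]>113)&(w[...,2]<126)&(w[...,0]>450)&(w[...,0]<700)&(w[...,1]>50)&(w[...,1]<400)
h=w[o]; print(np.percentile(h,[0,1,50,99,100],0).round(1).tolist())
a=cv2.resize(T["pixels"][165:215,215:305],None,fx=8,fy=8,interpolation=cv2.INTER_CUBIC)
cv2.imwrite("pics/t2.png",a[...,::-1])
E
```

```text
t 8.2 pos [585.9 207.9  64.2] xaz 93.97 zax [ 0.003  0.009 -1.   ] F [-2.3 27.5 -0.1] M [ 4.47  0.41 -0.07] w 24.0 q [0.32 0.58 1.72 0.01 0.84 0.24]
[[574.9, 92.1, 113.0], [577.1, 92.7, 114.8], [590.3, 139.5, 119.4], [602.2, 189.0, 124.3], [605.0, 190.6, 125.3]]
```

The force rose to 25–27 N after about 11 mm of guard travel, so the spacer is on the lug. Release and lift.

Emit:
play_rows:
  plan: "5 0 0 0 0 0 0;5 0 0 0 0 0 0;5 0 0 0 0 0 0;5 0 0 -3 0 0 0;5 0 0 -5 0 0 0;5 0 0 -5 0 0 0;5 -4 -4 -2 0 0 0;5 -4 -4 0 0 0 0;5 -4 -4 0 0 0 0;5 -4 -4 0 0 0 0;5 -4 -4 0 0 0 0;5 0 0 0 0 0 0"

```text
t: 9.75
ee_pos: [396.8, -13.8, 212.9]
orientation: [-2.146, -2.294, 0.002]
ft_force: [0.7, -0.0, -0.5]
width: 50.1
```

```bash
cat > m.py <<'E'
from h import *
state()
def rib(T):
    w=cloud(T); c=T["pixels"].astype(int)
    o=(c[...,0]>110)&(c[...,0]>2.2*c[...,2])&(w[...,2]>113)&(w[...,2]<126)&(w[...,0]>450)&(w[...,0]<700)&(w[...,1]>20)&(w[...,1]<400)
    h=w[o][:,:2]; m=h.mean(0); d=np.linalg.svd(h-m,full_matrices=False)[2][0]; d*=np.sign(d[1])
    t=(h-m)@d; s=(h-m)@[d[1],-d[0]]; print(len(h),"mean",m.round(1),"d",d.round(4),"t",np.percentile(t,[0,.5,99.5,100]).round(1),"s",np.percentile(s,[1,99]).round(1))
    e=m+d*(t.max()+t.min())/2; print("ctr",e.round(1),"holes",(e-210*d).round(1)); return w,c
E
python3 - <<'E'
from m import *
rib(np.load("top.npy",allow_pickle=True).item())
T=get_image("top"); w,c=rib(T)
k=(w[...,2]>66)&(w[...,2]<112)&(w[...,0]>570)&(w[...,0]<640)&(w[...,1]<60)&(w[...,1]>-60)
h=w[k]; 
for lo in range(-40,60,6):
    g=h[(h[:,1]>=lo)&(h[:,1]<lo+6)]
    if len(g): print(lo,len(g),np.percentile(g,[5,95],0).round(0).tolist())
im=get_image("wrist"); np.save("w4.npy",im,allow_pickle=True); print(im["eye"])
a=np.hstack([cv2.resize(T["pixels"][165:225,215:305],(630,420),interpolation=cv2.INTER_CUBIC),im["pixels"]])
cv2.imwrite("pics/t3.png",cv2.resize(a,(800,282))[...,::-1])
E
```

```text
t 9.75 pos [396.8 -13.8 212.9] xaz 93.81 zax [-0.001 -0.    -1.   ] F [ 0.7 -0.  -0.5] M [-0.05 -0.09  0.02] w 50.1 q [-0.06  0.05  2.08 -0.    1.02 -0.13]
870 mean [580.5 227.4] d [-0.0712  0.9975] t [-124.7 -122.6  123.6  125.9] s [-11.5  12.1]
ctr [580.5 227.9] holes [595.4  18.5]
867 mean [585.  215.3] d [-0.0647  0.9979] t [-123.  -122.5  124.1  125.2] s [-11.6  12.2]
ctr [584.9 216.4] holes [598.5   6.8]
-16 8 [[588.0, -12.0, 72.0], [610.0, -11.0, 105.0]]
-10 22 [[588.0, -9.0, 70.0], [611.0, -6.0, 105.0]]
-4 31 [[588.0, -4.0, 78.0], [610.0, 2.0, 105.0]]
2 23 [[587.0, 3.0, 76.0], [610.0, 7.0, 106.0]]
8 23 [[587.0, 9.0, 78.0], [610.0, 13.0, 105.0]]
14 23 [[586.0, 15.0, 83.0], [610.0, 18.0, 106.0]]
20 28 [[586.0, 20.0, 88.0], [608.0, 26.0, 106.0]]
26 21 [[586.0, 28.0, 86.0], [608.0, 31.0, 104.0]]
32 20 [[585.0, 33.0, 95.0], [607.0, 36.0, 105.0]]
38 24 [[585.0, 39.0, 76.0], [607.0, 44.0, 106.0]]
44 25 [[585.0, 44.0, 76.0], [608.0, 50.0, 104.0]]
50 17 [[584.0, 51.0, 76.0], [607.0, 55.0, 105.0]]
56 11 [[584.0, 57.0, 78.0], [606.0, 60.0, 105.0]]
[394.68172274  51.43450741 407.7559137 ]
```

View pics/t3.png

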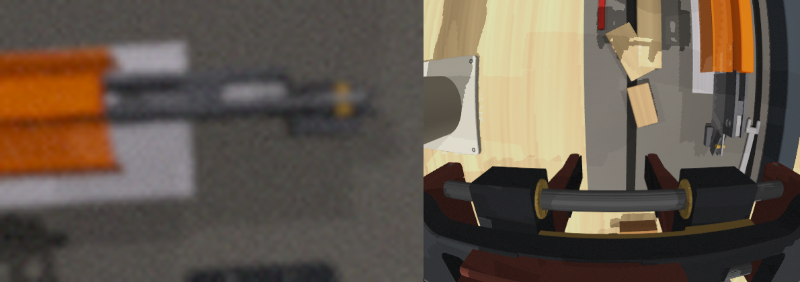

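The left crop shows the fork over the lug with the yellow mark at (343,98), and the right wrist view shows the offcut at (642,105), undisturbed. The fitted holes come out at about (598.5, 6.8), and the fork end at −13 agrees. Next is the pin: turn a quarter and go over the V-block.

Emit:
play_rows:
  plan: "5 0 0 0 0 0 10;5 0 0 0 0 0 10;5 0 0 0 0 0 10;5 0 0 0 0 0 10;5 0 0 0 0 0 10;5 0 0 0 0 0 10;5 0 0 0 0 0 10;5 0 0 0 0 0 10;5 0 0 0 0 0 10;5 0 5 0 0 0 0;5 0 5 0 0 0 0;5 0 5 0 0 0 0;5 -0.5 5 0 0 0 0;5 -0.5 5 0 0 0 0;5 0 0 0 0 0 0;5 0 0 0 0 0 0"

```text
t: 11.85
ee_pos: [407.7, -261.2, 212.5]
orientation: [-3.139, -0.112, 0.001]
ft_force: [-0.3, 0.7, -0.2]
width: 50.2
```

```bash
python3 - <<'E'
from m import *
im=get_image("wrist"); np.save("w5.npy",im,allow_pickle=True); print(im["eye"],im["attitude"])
cv2.imwrite("pics/w5.png",im["pixels"][...,::-1])
w=wcloud(im);c=im["pixels"].astype(int)
k=(w[...,2]>22)&(w[...,2]<60)&(w[...,1]>-320)&(w[...,1]<-200)&(w[...,0]>380)&(w[...,0]<530)
v,u=np.where(k); print("px",u.min(),u.max(),v.min(),v.max())
d=k&(c.max(-1)<70); h=w[d]; print("dark",len(h),np.percentile(h,[0,2,50,98,100],0).round(1).tolist(), np.where(d)[1].min(),np.where(d)[1].max(),np.where(d)[0].min(),np.where(d)[0].max())
g=k&(c.min(-1)>90)&(c.max(-1)-c.min(-1)<35); h=w[g]; print("grey",len(h),np.percentile(h,[0,2,50,98,100],0).round(1).tolist())
br=k&(c[...,0]-c[...,2]>40); h=w[br]; print("wood",len(h),np.percentile(h,[0,2,50,98,100],0).round(1).tolist())
E
```

```text
t 11.85 pos [ 407.7 -261.2  212.5] xaz 4.07 zax [-0.001  0.001 -1.   ] F [-0.3  0.7 -0.2] M [ 0.07 -0.03 -0.02] w 50.2 q [-0.59  0.19  1.91  0.    1.04  0.91]
[ 473.19510291 -257.32677901  406.9844463 ] [ 2.1614684  -2.01499571 -0.2468677 ]
px 266 306 92 186
dark 348 [[404.9, -277.3, 31.4], [405.5, -276.8, 35.2], [415.9, -266.7, 44.6], [426.3, -256.2, 47.4], [428.9, -255.6, 48.1]] 278 296 164 185
grey 416 [[426.0, -276.1, 31.1], [427.2, -271.2, 32.8], [449.1, -264.5, 40.0], [472.7, -258.7, 45.0], [474.0, -257.8, 47.0]]
wood 2413 [[403.4, -287.0, 24.4], [430.8, -284.3, 27.4], [476.2, -260.9, 39.5], [509.0, -239.7, 42.2], [511.5, -236.5, 46.3]]
```

View pics/w5.png

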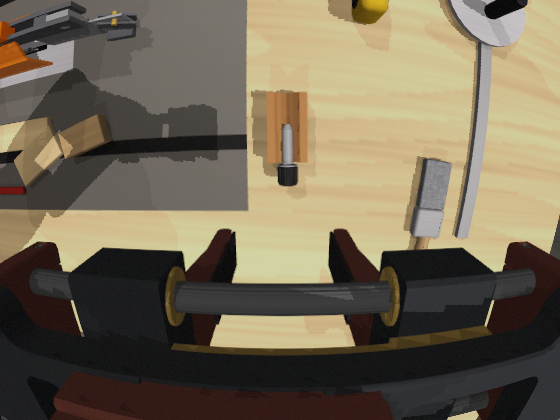

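The picture shows the pin in the V-block with its knob at (287,175) and its shank running up to (288,125). The block spans (267–306, 92–162). In the world the knob runs x 405–428.5 at y ≈ −266.5, and the pin's azimuth is about 3.5°. I'll check the tip offset here before descending.

```bash
python3 - <<'E'
from h import *
im=np.load("w5.npy",allow_pickle=True).item(); w=wcloud(im);c=im["pixels"].astype(int)
f=(c[...,0]<90)&(c[...,0]>1.5*c[...,2])&(w[...,2]<330)&(w[...,2]>170)&(np.arange(420)<255)[:,None]
for s in(0,1):
    g=w[f&((np.arange(560)>282)==s)[None]]; print(len(g),np.percentile(g,[0.5,2,50,99],0).round(0).tolist())
state([415.5,-266.6,60])
E
```

```text
554 [[416.0, -235.0, 247.0], [416.0, -235.0, 248.0], [418.0, -230.0, 271.0], [436.0, -181.0, 330.0]]
566 [[419.0, -338.0, 247.0], [420.0, -337.0, 248.0], [422.0, -292.0, 270.0], [446.0, -287.0, 330.0]]
t 11.9 pos [ 407.7 -260.7  212.6] xaz 4.12 zax [-0.001  0.001 -1.   ] F [0.4 0.3 0.2] M [0.02 0.06 0.02] w 50.0 q [-0.59  0.19  1.91  0.    1.04  0.9 ]
 shift cm [ 0.75  0.65 15.26]
```

The offset is +33.5 mm here too, so the tool will read z ≈ −17 at the grasp.

Emit:
play_rows:
  plan: "5 0.75 0.6 0 0 0 0;5 0 0 5 0 0 0;5 0 0 5 0 0 0;5 0 0 5 0 0 0;5 0 0 4 0 0 0;5 0 0 1.5 0 0 0;5 0 0 1.4 0 0 0;5 0 0 0.9 0 0 0;5 0 0 0 0 0 0;5 0 0 0 0 0 0"

```text
t: 13.15
ee_pos: [415.6, -267.6, -14.3]
orientation: [3.139, 0.111, 0.002]
ft_force: [-0.3, 0.5, 0.6]
width: 50.3
```

```bash
python3 - <<'E'
from h import *
state([415.5,-266.6,-17])
im=get_image("wrist"); w=wcloud(im);c=im["pixels"].astype(int)
d=(w[...,2]>31)&(w[...,2]<60)&(w[...,1]>-282)&(w[...,1]<-250)&(w[...,0]>395)&(w[...,0]<435)&(c.max(-1)<70)
h=w[d]; print(len(h),np.percentile(h,[2,50,98],0).round(1).tolist())
E
```

```text
t 13.15 pos [ 415.6 -267.6  -14.3] xaz 4.05 zax [ 0.001 -0.001 -1.   ] F [-0.3  0.5  0.6] M [ 0.03 -0.05  0.  ] w 50.3 q [-0.6   0.58  2.02  0.    0.54  0.9 ]
 shift cm [-0.   -0.1   0.27]
1835 [[408.4, -278.1, 34.8], [418.8, -267.0, 43.8], [428.7, -256.0, 47.1]]
```

Emit:
play_rows:
  plan: "5 0 -0.08 0.25 0 0 0;1 0 0 0 0 0 0;1 0 0 0 0 0 0;1 0 0 0 0 0 0;1 0 0 0 0 0 0;1 0 0 -0.5 0 0 0;1 0 0 -1.5 0 0 0;1 0 0 -3 0 0 0;1 0 0 -4 0 0 0;1 0 0 -4 0 0 0;1 0 0 -3 0 0 0;1 0 0 0 0 0 0;1 0 0 0 0 0 0"

```text
t: 14.82
ee_pos: [414.5, -266.1, 142.3]
orientation: [-3.139, -0.111, 0.0]
ft_force: [0.0, 0.3, -0.8]
width: 21.1
```

```bash
cat > p.py <<'E'
from h import *
def pin(name):
    o=get_obs(); M=R.from_rotvec(o["orientation"]).as_matrix()
    im=get_image("wrist"); w=wcloud(im); c=im["pixels"].astype(int)
    q=(w-o["ee_pos"])@M   # tool frame
    g=(q[...,0]>13.5)&(q[...,0]<70)&(abs(q[...,1])<12)&(q[...,2]<-30)&(q[...,2]>-95)
    h=q[g]; print("shank tool-frame n",len(h))
    for lo in range(12,64,5):
        s=h[(h[:,0]>=lo)&(h[:,0]<lo+5)]
        if len(s)>8: print(lo,len(s),"y",np.percentile(s[:,1],[3,97]).round(1),"topz",np.percentile(s[:,2],[5]).round(1))
    a=im["pixels"][120:330,180:390]; cv2.imwrite(name,cv2.resize(a,None,fx=2.8,fy=2.8,interpolation=cv2.INTER_CUBIC)[...,::-1])
E
python3 - <<'E'
from p import *
state(); pin("pics/w6.png")
E
```

```text
t 14.82 pos [ 414.5 -266.1  142.3] xaz 4.06 zax [-0.  0. -1.] F [ 0.   0.3 -0.8] M [0.01 0.04 0.02] w 21.1 q [-0.59  0.3   1.96 -0.    0.89  0.91]
shank tool-frame n 2696
12 197 y [-5.   6.4] topz [-58.9]
17 272 y [-4.9  6.4] topz [-59.3]
22 293 y [-5.3  6.3] topz [-59.3]
27 299 y [-5.2  6.3] topz [-59.5]
32 305 y [-5.2  6.2] topz [-59.3]
37 311 y [-5.1  6.2] topz [-59.3]
42 317 y [-5.1  6.2] topz [-59.2]
47 313 y [-5.5  5.7] topz [-59.2]
52 287 y [-5.  5.] topz [-58.8]
57 102 y [-3.3  3.6] topz [-57.4]
```

View pics/w6.png

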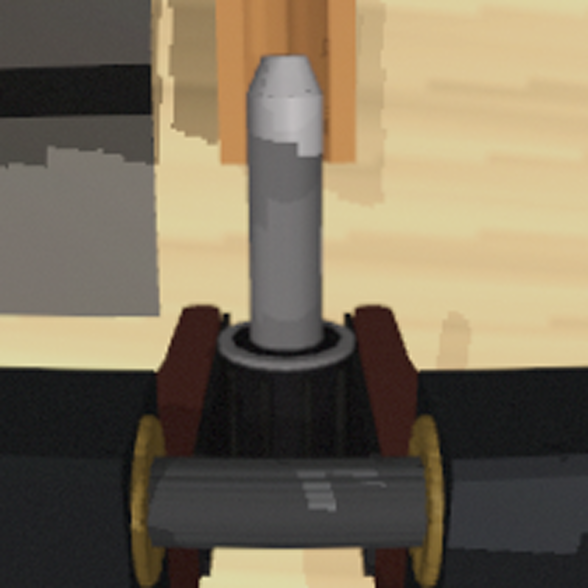

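Pin gripped at 21 mm, with the shank straight along tool x (y ≈ +0.6 mm, shoulder at +13.5, tip near crop (286,58)). Moving to 20 mm in front of the fork hole.

Emit:
play_rows:
  plan: "1 1.86 -4.34 0 0 0 0.35;1 1.86 -4.34 0 0 0 0;1 1.86 -4.34 0 0 0 0;1 1.86 -4.34 0 0 0 0;1 1.85 -4.34 0 0 0 0;1 1.85 -4.34 0 0 0 0;1 0 0 0 0 0 0;1 0 0 3 0 0 0;1 0 0 3 0 0 0;1 0 0 3 0 0 0;1 0 0 1.8 0 0 0;1 0 0 0 0 0 0;1 0 0 0 0 0 0"

```text
t: 16.5
ee_pos: [508.9, 0.1, 34.6]
orientation: [3.14, 0.101, -0.001]
ft_force: [-0.6, -0.2, 0.3]
width: 21.2
```

```bash
python3 - <<'E'
from p import *
state([507.2,1.5,33.7]); pin("pics/w7.png")
o=get_obs(); M=R.from_rotvec(o["orientation"]).as_matrix(); im=get_image("wrist"); np.save("w7.npy",im,allow_pickle=True); w=wcloud(im); q=(w-o["ee_pos"])@M
s=q[(q[...,0]>16)&(q[...,0]<50)&(abs(q[...,1]-.6)<1.5)&(q[...,2]<-40)&(q[...,2]>-80)]; print("top line z med",np.median(s[:,2]))
v,u=np.where((w[...,2]>97)&(w[...,2]<108)&(w[...,0]>575)&(w[...,0]<620)&(w[...,1]<60)&(w[...,1]>-40)); print(u.min(),u.max(),v.min(),v.max())
# near strap face points (between z 70..98), facing robot
f=w[(w[...,2]>97)&(w[...,2]<107)&(w[...,0]>575)&(w[...,0]<625)&(w[...,1]<85)&(w[...,1]>-40)]
for y in range(-20,80,10):
    g=f[abs(f[:,1]-y)<5]
    if len(g)>4: print(y,len(g),np.percentile(g[:,0],[2,98]).round(1),np.median(g[:,2]).round(1),g[:,1].min().round(1))
E
```

```text
t 16.5 pos [5.089e+02 1.000e-01 3.460e+01] xaz 3.67 zax [-0. -0. -1.] F [-0.6 -0.2  0.3] M [ 0.01 -0.03  0.  ] w 21.2 q [-0.02  0.5   1.98 -0.    0.66  1.48]
 shift cm [-0.16 -0.15  0.09]
shank tool-frame n 2700
12 196 y [-4.9  6.5] topz [-59.4]
17 277 y [-4.9  6.4] topz [-59.2]
22 293 y [-5.3  6.3] topz [-59.3]
27 297 y [-5.2  6.3] topz [-59.2]
32 306 y [-5.2  6.2] topz [-59.3]
37 311 y [-5.1  6.1] topz [-59.2]
42 317 y [-5.1  6.2] topz [-59.2]
47 318 y [-5.5  5.7] topz [-59.3]
52 285 y [-4.8  5. ] topz [-58.9]
57 100 y [-3.3  3.5] topz [-57.3]
top line z med -58.642444628836294
146 328 32 99
-10 921 [588.6 612.2] 102.6 -13.0
0 1426 [588.1 611.6] 102.6 -5.0
10 1427 [587.4 611.1] 102.6 5.0
20 1395 [586.6 610.3] 102.6 15.0
30 1487 [586.2 609.7] 101.7 25.0
40 1421 [585.4 609. ] 101.8 35.0
50 918 [584.7 608.6] 102.5 45.0
60 708 [584.1 608.1] 102.7 55.0
70 660 [583.4 607.2] 102.7 65.0
```

View pics/w7.png

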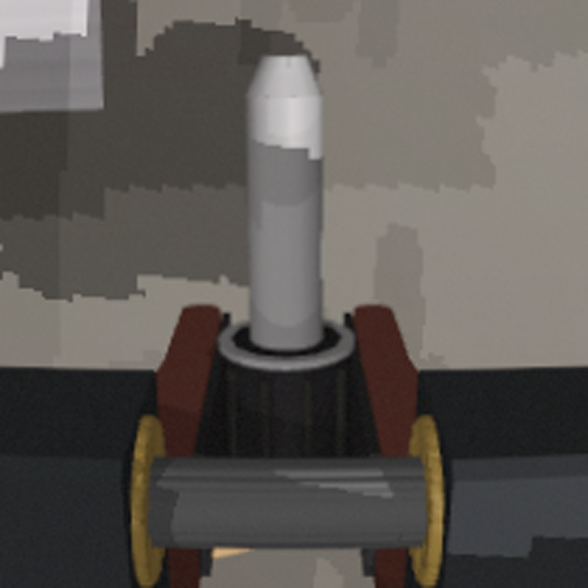

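The pin points at the fork, with its tip at crop (286,58) and the fork just out of the crop. I'll work out the pin axis against the strap end within this one wrist frame.

```bash
python3 - <<'E'
from p import *
o=get_obs(); M=R.from_rotvec(o["orientation"]).as_matrix(); im=np.load("w7.npy",allow_pickle=True).item(); w=wcloud(im)
f=w[(w[...,2]>98)&(w[...,2]<107)&(w[...,0]>575)&(w[...,0]<625)&(w[...,1]<85)&(w[...,1]>-40)]
ys=np.arange(-5,80,5); e=np.array([[y,np.percentile(f[abs(f[:,1]-y)<2.5][:,0],2),np.percentile(f[abs(f[:,1]-y)<2.5][:,0],98)] for y in ys])
s1,s2=np.polyfit(e[:,0],e[:,1],1),np.polyfit(e[:,0],e[:,2],1); print(s1,s2)
sl=(s1[0]+s2[0])/2; d=np.array([sl,1])/np.hypot(sl,1); a=np.array([d[1],-d[0]])
t=f[:,:2]@d; x=f[:,:2]@a; print("strap",x.min(),x.max())
xm=np.percentile(x,1),np.percentile(x,99)
for lo,hi in((xm[0],xm[0]+6),((xm[0]+xm[1])/2-4,(xm[0]+xm[1])/2+4),(xm[1]-6,xm[1])):
    g=(x>lo)&(x<hi); print("end t",np.sort(t[g])[:4].round(1),np.percentile(t[g],1))
te=np.percentile(t[x<xm[0]+6],.5)
p0=o["ee_pos"]+M@[13.5,.6,-52.6]; p1=o["ee_pos"]+M@[59.5,.6,-52.6]
print("az tool vs guard",np.degrees(np.arctan2(M[1,0],M[0,0])),np.degrees(np.arctan2(a[1],a[0])))
for p in(p0,p1): print("pin s (to near face)",p[:2]@a-xm[0],"lateral vs hole",p[:2]@d-(te+20))
E
```

```text
[-6.65220527e-02  5.88091161e+02] [-6.28766863e-02  6.11588590e+02]
strap 586.3799702228118 611.356345457383
end t [-51.1 -51.1 -51.1 -51.1] -50.25621371684265
end t [-48.4 -48.4 -48.4 -48.4] -47.89821603271121
end t [-51.3 -51.3 -51.3 -51.2] -50.3502893208479
az tool vs guard 3.686349539467206 3.701841247454376
pin s (to near face) -64.74402451748767 lateral vs hole -2.5070279981838155
pin s (to near face) -18.74405557659918 lateral vs hole -2.5194655304012485
```

The lug's end gives a hole at t = −31.4 and the strap's end gives −31.2, so fork and lug are aligned. The pin needs +1.9 mm sideways (tool y −0.19) and about 1.3 mm down, then in.

Emit:
play_rows:
  plan: "1 0 -0.19 0.13 0 0 0;1 0 0 0 0 0 0;1 0.8 0 0 0 0 0;1 0.8 0 0 0 0 0;1 0.4 0 0 0 0 0;1 0.4 0 0 0 0 0;1 0.4 0 0 0 0 0;1 0 0 0 0 0 0"

```text
t: 17.6
ee_pos: [537.2, 4.4, 33.2]
orientation: [-3.14, -0.102, -0.0]
ft_force: [-0.5, 0.4, -0.3]
width: 21.3
```

```bash
python3 - <<'E'
from p import *
state()
E
```

```text
t 17.6 pos [537.2   4.4  33.2] xaz 3.71 zax [ 0.  0. -1.] F [-0.5  0.4 -0.3] M [-0.03  0.03  0.02] w 21.3 q [-0.01  0.53  1.91  0.    0.69  1.49]
```

The tip is about 9 mm in with no force. Continuing.

Emit:
play_rows:
  plan: "1 0.4 0 0 0 0 0;1 0.4 0 0 0 0 0;1 0.4 0 0 0 0 0;1 0.4 0 0 0 0 0;1 0.4 0 0 0 0 0;1 0 0 0 0 0 0"

```text
t: 18.35
ee_pos: [557.2, 5.7, 33.2]
orientation: [3.14, 0.102, 0.0]
ft_force: [0.2, 0.6, -0.4]
width: 21.5
```

Emit:
play_rows:
  plan: "1 0.4 0 0 0 0 0;1 0.4 0 0 0 0 0;1 0.3 0 0 0 0 0;1 0 0 0 0 0 0"

```text
t: 18.85
ee_pos: [568.1, 6.4, 33.2]
orientation: [3.14, 0.102, 0.0]
ft_force: [-0.5, -0.7, -1.2]
width: 21.3
```

```bash
python3 - <<'E'
from p import *
state()
E
```

```text
t 18.85 pos [568.1   6.4  33.2] xaz 3.7 zax [ 0.  0. -1.] F [-0.5 -0.7 -1.2] M [ 0.05 -0.05  0.02] w 21.3 q [-0.01  0.57  1.84  0.    0.73  1.5 ]
```

Tip is through everything, with about 5.5 mm to seat. Finish in small steps until the force rises.

Emit:
play_rows:
  plan: "1 0.2 0 0 0 0 0;1 0.2 0 0 0 0 0;1 0.1 0 0 0 0 0;1 0 0 0 0 0 0"

```text
t: 19.35
ee_pos: [572.9, 6.7, 33.2]
orientation: [3.14, 0.102, 0.0]
ft_force: [-1.2, -0.5, -0.5]
width: 20.9
```

Emit:
play_rows:
  plan: "1 0.1 0 0 0 0 0;1 0.1 0 0 0 0 0;1 0 0 0 0 0 0"

```text
t: 19.73
ee_pos: [574.9, 6.9, 33.2]
orientation: [-3.14, -0.102, -0.0]
ft_force: [0.2, -0.2, -0.3]
width: 21.1
```

```bash
python3 - <<'E'
from p import *
state()
E
```

```text
t 19.73 pos [574.9   6.9  33.2] xaz 3.7 zax [ 0.  0. -1.] F [ 0.2 -0.2 -0.3] M [ 0.04  0.06 -0.01] w 21.1 q [-0.01  0.57  1.83  0.    0.74  1.5 ]
```

Emit:
play_rows:
  plan: "1 0.1 0 0 0 0 0;1 0.1 0 0 0 0 0;1 0 0 0 0 0 0"

```text
t: 20.1
ee_pos: [575.0, 6.9, 32.7]
orientation: [-3.14, -0.102, 0.006]
ft_force: [-5.9, -0.4, 2.4]
width: 21.3
```

Emit:
play_rows:
  plan: "1 0.1 0 0 0 0 0;1 0.1 0 0 0 0 0;1 0 0 0 0 0 0"

```text
t: 20.48
ee_pos: [574.8, 7.0, 32.3]
orientation: [-3.14, -0.102, 0.012]
ft_force: [-11.9, -0.5, 4.7]
width: 21.5
```

```bash
python3 - <<'E'
from p import *
state(); pin("pics/w8.png")
E
```

```text
t 20.48 pos [574.8   7.   32.3] xaz 3.71 zax [-0.008 -0.    -1.   ] F [-11.9  -0.5   4.7] M [-0.14  1.68 -0.09] w 21.5 q [-0.01  0.58  1.82 -0.    0.75  1.5 ]
shank tool-frame n 5189
12 464 y [-11.3  11.2] topz [-71.4]
17 666 y [-11.2  11.5] topz [-71.5]
22 1171 y [-11.2  11.3] topz [-71.4]
27 229 y [-11.3  11.2] topz [-71.6]
32 1336 y [-11.3  11.4] topz [-71.4]
37 313 y [-5.1  6.1] topz [-59.8]
42 307 y [-5.1  6.1] topz [-59.7]
47 322 y [-5.5  5.7] topz [-59.6]
52 285 y [-4.7  5. ] topz [-59.2]
57 96 y [-3.3  3.6] topz [-57.5]
```

View pics/w8.png

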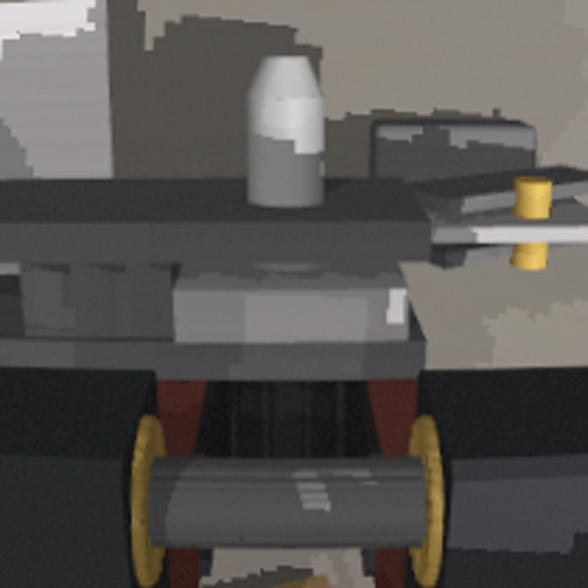

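The tip now stands 22 mm past the far strap, at crop (286,58–200), and the lug lies between the straps. At 12 N push the tip's position in the grip is unchanged, so the knob is seated. Relax, open, lift and check.

Emit:
play_rows:
  plan: "1 -0.1 0 0 0 0 0;1 -0.15 0 0 0 0 0;4 0 0 0 0 0 0;4 0 0 0 0 0 0;4 0 0 0 0 0 0;4 0 0 0 0 0 0;4 0 0 -1.5 0 0 0;4 0 0 -3 0 0 0;4 0 0 -4 0 0 0;4 -3 0 -4 0 0 0;4 -5 0 0 0 0 0;4 -5 0 0 0 0 0;4 0 0 0 0 0 0;4 0 0 0 0 0 0"

```text
t: 22.28
ee_pos: [448.8, -1.3, 159.7]
orientation: [-3.14, -0.101, -0.007]
ft_force: [0.3, 0.7, 0.3]
width: 39.9
```

```bash
python3 - <<'E'
from m import *
im=get_image("wrist"); w=wcloud(im); T=get_image("top"); rib(T)
c=im["pixels"].astype(int)
a=np.array([.9979,.0645]); d=np.array([-.0645,.9979]); x=w[...,:2]@a; t=w[...,:2]@d
near=(abs(w[...,1]-6)<30)&(w[...,0]>540)&(w[...,0]<650)&(w[...,2]>60)
s=near&(w[...,2]>99)&(w[...,2]<107)&(x>580); print("strap x",np.percentile(x[s],[1,99]),"end t",np.percentile(t[s],.5),"top",np.median(w[s][:,2]))
k=near&(x<np.percentile(x[s],1)-2)&(w[...,2]>75); print("knob x",np.percentile(x[k],[1,99]),"t",np.percentile(t[k],[2,98]),"z",np.percentile(w[k][:,2],98))
p=near&(x>np.percentile(x[s],99)+2)&(w[...,2]>78)&(abs(t+31)<12); print("tip x",np.percentile(x[p],[1,99]),"t",np.percentile(t[p],[2,98]),"z",np.percentile(w[p][:,2],98))
v,u=np.where(s); v0,u0=int(v.mean()),int(u.mean()); print(u0,v0)
b=im["pixels"][max(0,v0-90):v0+130,max(0,u0-120):u0+180]
cv2.imwrite("pics/w9.png",cv2.resize(b,None,fx=2.6,fy=2.6,interpolation=cv2.INTER_CUBIC)[...,::-1])
E
```

```text
t 22.27 pos [448.8  -1.3 159.7] xaz 3.7 zax [ 0.004  0.    -1.   ] F [0.3 0.7 0.3] M [0.   0.05 0.03] w 39.9 q [-0.03  0.21  2.04  0.    0.89  1.48]
870 mean [585.  215.4] d [-0.0665  0.9978] t [-123.1 -122.7  123.   124.6] s [-11.5  12.3]
ctr [585.  216.2] holes [598.9   6.6]
strap x [587.060342   610.79152852] end t -51.0025321958984 top 102.50692528793445
knob x [562.57478836 584.73319923] t [-42.24718698 -20.17052842] z 96.61379487089874
tip x [616.17114938 621.09956599] t [-36.62053113 -25.84581981] z 91.42411787163898
275 19
```

View pics/w9.png

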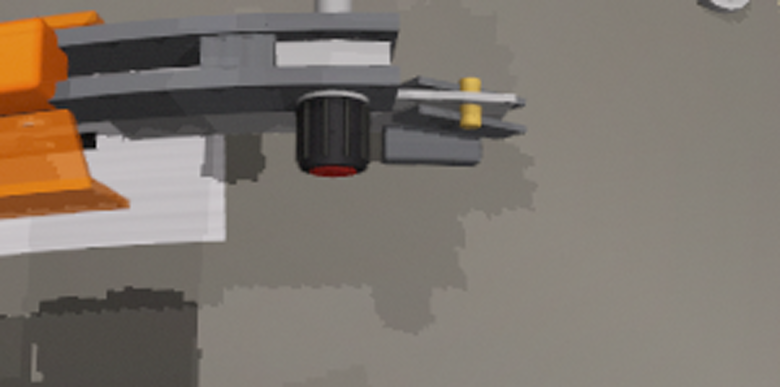

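The picture shows the knob flush against the near strap at (333,135), with the pin end emerging beyond the far strap at (333,5). Knob end +24 mm puts the shoulder within about 0.5 mm of the strap face, and the axis is at hole height. Handing in.

```bash
python3 - <<'E'
from h import *
state(); print(close_job())
E
```

```text
t 22.38 pos [448.7  -1.3 159. ] xaz 3.71 zax [ 0.003  0.    -1.   ] F [-0.6 -0.4 -0.1] M [ 0.04  0.   -0.02] w 40.0 q [-0.03  0.21  2.03  0.    0.89  1.48]
the job is handed in; nothing more can be done
None
```

The guard is back on the splitter and the pin is seated. I handed the job in at 22.4 s, with the gripper open and clear; no verdict was given.

**What I did:** I gripped the guard by its rib and slid it back about 11 mm until the spacer met the lug, at about 25 N. Then I took the pin from the V-block by its knob and pushed it through the fork and lug with almost no force until the knob seated at about 12 N.

**Last checks, by camera:**

| Check | Measured | Limit |
|---|---|---|
| Shoulder to strap face | about 0.5 mm | 3 mm |
| Pin to hole centre, sideways and up | under about 1 mm | 4 mm |
| Pin tip past the lug's middle | about 33 mm | at least 26 mm |
| Guard against the rip fence | parallel, within about 0.01 rad | 0.1 rad |

The strap and rib tops read 102.5 mm and about 119 mm high, so the guard is standing on the table.

**What disagreed:**
- **Tool position:** the reported TCP was about 33 mm below the real fingertips. My first grip closed above the rib without touching it, and I corrected for this from then on using wrist depth.
- **Rib position:** the "190 mm in front of the holes" figure did not fit. The rib's middle measured 210 mm in front, which matches the hood spanning 85 to 335 mm.

I never measured the bystanders against their starting places. The arm met no unexpected force near them, and the offcut looked undisturbed in a picture taken after the guard slide.

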